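# Pop the hidden drawer of the red case and store the yellow gear

## Task

Press the round green push-latch on top of the red case so that its hidden drawer springs out, then pick up the yellow gear and set it down, hub up, on the floor of that drawer; do not just drop it in. Leave the drawer standing open, and leave the blue gear where it stands.

Things in the scene. Friction and masses are not known exactly. Their poses are not given: they have to be found in the camera images.
- latch_top (a point): Top centre of the green push-latch, a 36 mm round cap on the lid of the fixed red case (190 x 190 x 75 mm high). It stands 17 mm above the lid and presses down 9 mm on a spring (2 N rising to 5.3 N); the drawer is freed after 6 mm. z up, x from the case's front to its back. It lies 20 mm behind (+x), 45 mm left (+y) of the case's centre; a black 25 mm high dial stands 91 mm to its right
- drawer_in (a point): Centre of the grey drawer tray's floor, 12 mm above the table, axes as latch_top. Shut: no handle, flush with the case's front. Once the latch is pressed a spring slides it 100 mm along its -x, towards the robot, in about a second, and keeps it out, all clear of the case. Inside 92 mm (x) by 140 mm (y); walls 4 mm thick, rising 32 mm above the floor
- yellow_gear: Yellow plastic gear, about 60 g, standing hub up on the work surface: toothed disc of 50 mm diameter, 14 mm thick, with a plain round hub of 22 mm diameter on top; 48 mm high in all. Origin at the centre of its underside, z up along the hub
- blue_gear: Blue gear of the same shape and size, a bystander. Origin at the centre of its underside, z up along the hub. A steel bearing ring (52 mm diameter, 16 mm high) stands nearby too
Things that resemble listed ones, but are neither listed nor needed, are in the scene too. Several things have the shape of the yellow_gear; the one meant has the colours described above.

How it is judged (in metres and radians):
On the way, in this order (a step that is already met when the one before it is completed fails the run):
1. the latch has been pressed and the drawer has sprung out at least 85 mm (distance of drawer_in from where it was at the start of the episode above 0.085 m), for 0.1 s.
2. the yellow gear, still held, is lowered into the drawer to within 20 mm of its floor (x of yellow_gear in the frame of drawer_in between -0.04 and 0.04 m and y of yellow_gear in the frame of drawer_in between -0.06 and 0.06 m and z of yellow_gear in the frame of drawer_in below 0.02 m and contact force between the fingers and yellow_gear above 0.5 N), for 0.04 s.
At the end, for the whole second after the job is handed in: The yellow gear stands at rest on the drawer's floor (underside within 6 mm of it, upright within 10 degrees), inside the tray, and the drawer still stands open by about 80 mm or more (x of yellow_gear in the frame of drawer_in between -0.04 and 0.04 m and y of yellow_gear in the frame of drawer_in between -0.06 and 0.06 m and z of yellow_gear in the frame of drawer_in between -0.006 and 0.006 m and angle between yellow_gear's own z axis and vertical below 0.17 rad and x of latch_top in the frame of drawer_in above 0.135 m and linear speed of yellow_gear below 0.02 m/s); the robot touches nothing.
It fails at once if the blue gear is moved more than 20 mm or tipped (distance of blue_gear from where it was at the start of the episode above 0.02 m or angle between blue_gear's own z axis and vertical above 0.4 rad).
It also fails if it takes over 56 s, if anything falls off the work surface, if the arm or the gripper's body presses on something with over 40 N, if the wrist force passes 120 N, or if a joint passes its speed limit or range.

## Robot

A 6-joint arm with a two-finger parallel gripper is mounted at the origin on the work surface. World frame = base frame: x ahead of the robot, y to its left, z up, the work surface at z = 0. Lengths are in m, angles in degrees, forces in N, time in s.
With the tool pointing down it reaches from about 0.35 to 0.875 m from the base axis. Payload 4.2 kg.
Tool frame: the origin (TCP) lies midway between the tips of the shut fingers; the grasp point (between the pads) lies 19 mm behind it; z points along the fingers, y is the direction in which the jaws open and shut (so a half turn about z gives the same grasp; the last joint's range is limited). The gripper opens to 87 mm and grips with 3 to 60 N. Pads are 19 mm wide; open, the fingers measure 117 mm over their backs; the gripper's body (75 mm by 190 mm) begins 51 mm behind the grasp point.
Start: joints at [-55.886, 22.042, 0.453, 0, -68.411, -14.817], TCP at [0.207, -0.59, 0.223] pointing down, gripper open.
Joint ranges: [-179.83, 179.83], [-69.29, 118.12], [-61.27, 80.66], [-181.25, 117.63], [-171.15, -9.14], [-177.46, 177.46]. Speed limits (degrees/s): [159.86, 159.86, 180, 180, 180, 180].

## Interface

Orientations are given as a 3x3 rotation matrix whose columns are the frame's x, y, z axes.
In Python, from station import r gives the robot as it stands.
- The arm moves only by the tool play_rows, never from a script. Its argument "commands" is a list that holds one entry, the list of rows, each a list of 7 numbers: the shift along the world's x, y, z in m, then the turn, a rotation vector about the world's x, y, z in rad, then the closure, from 0 (fully open) to 1 (shut). A call has 1 to 5 rows; each row is the pose to reach, as a shift and turn from the pose commanded when the call began; what a row does not reach only later rows make up. A row lasts 1/10 s, in which the tool goes at most 50 mm and 8.59 degrees, less where a joint would pass 70% of its speed; a pose out of reach is approached as far as the arm can. A call with a gripper value outside its range is refused whole. The fingers move at their own pace and stop on an object; the grip force is fixed at half the most. Time passes only in rows, so rows that repeat a pose let the fingers close. It gives the time, the measured TCP pose, the force and the opening at its end, in the units of the state.
- r.sense(): the state, without advancing time (a new reading comes with each control period).
- r.capture(name): name is "scene" or "top" or "wrist"; returns a dict with "image" (480x640x3 uint8, red, green, blue), "range_z" (480x640 float32, m along the optical axis (not along the pixel's ray), 0 where there is no reading), "intrinsics" (3x3 intrinsics, pixels), "k1" (the pictures are not rectified: a ray, as slopes to the right and down, at radius r is drawn at 1 + k1 r^2 times it, then the intrinsics apply), "extrinsics" (4x4, takes a point from camera to world coordinates); the wrist camera has in their place "mount" (4x4, takes a point from camera to tool coordinates, whose origin is the TCP and whose axes are the flange's). Camera axes: x right, y up, looking along -z (the intrinsics and any distortion apply to the point x, -y, -z); pixel columns grow to the right and rows downward; lengths in m; the calibration is good to about 2 mm. A picture is of the moment at which its call begins: read the wrist's pose just before it.
- r.finish_job(): hands the job in, once; it reports no verdict.
The state is a dict: "time_s": time; "joints": joint angles; "joint_velocities": joint speeds; "effort": joint torques, N m; "tcp_pos": TCP position; "ee_rot": TCP orientation; "wrist_force": force on the tool from outside, world axes, zero at the start; "moment": the same for the moment, N m; "gripper_width": opening from 0.0 (shut) to 1.0 (fully open).
Only numpy, scipy, OpenCV 4.12 (cv2) and the standard library are available. Lean on these libraries where they do the work, as an engineer would, in place of code of your own. Each camera call takes 0.05 s, during which the arm holds its last target. There are 200 camera calls.

## Working session

There is one attempt and no reset: what is moved stays moved. The work goes in short steps, Python scripts to look and compute and a tool call to move; the robot and the scene stay as the last step left them, time stands still between calls to the robot, and variables do not carry over. Pictures are saved under pics/ and viewed, about 8 in all and at most 12, crops included, and the job is handed in when it is done.

Besides the shell and the picture viewer there is one more tool, called as a command line: name --argument value ..., lists and objects as JSON in quotes. play_rows: Moves the arm, as the interface text tells. Its arguments: {"type":"object","properties":{"commands":{"type":"array","items":{"type":"array","items":{"type":"array","items":{"type":"number"}}}}},"required":["commands"]}

```bash
mkdir -p pics
cat > h.py <<'E'
import numpy as np, cv2
from station import r
def pts(c,T=None):
    """world point per pixel from range image"""
    K=c["intrinsics"];k1=float(c["k1"]);z=c["range_z"]
    h,w=z.shape
    uv=np.stack(np.meshgrid(np.arange(w),np.arange(h)),-1).reshape(-1,1,2).astype(np.float64)
    s=cv2.undistortPoints(uv,np.array(K,float),np.array([k1,0,0,0,0.]) ).reshape(h,w,2)
    p=np.stack([s[...,0]*z,-s[...,1]*z,-z,np.ones_like(z)],-1)
    T=np.array(c["extrinsics"]) if T is None else T
    return (p@T.T)[...,:3]
def wristT(c,s):
    T=np.eye(4);T[:3,:3]=np.array(s["ee_rot"]);T[:3,3]=s["tcp_pos"]
    return T@np.array(c["mount"])
E
python3 - <<'E'
from h import *
ims=[]
for n in("scene","top"):
    c=r.capture(n); np.savez("pics/"+n,P=pts(c),image=c["image"],z=c["range_z"]); ims.append(c["image"])
    cv2.imwrite(f"pics/{n}.png",c["image"][...,::-1])
print(r.sense())
E
```

```text
{'time_s': 0.1, 'joints': array([-5.58867412e+01,  2.20863287e+01,  3.88025288e-01, -2.35005703e-02,
       -6.84113993e+01, -1.48191057e+01]), 'joint_velocities': array([-0.06119954, -0.2043025 ,  0.20905509,  0.06901326, -0.06993503,
       -0.04987732]), 'effort': array([-4.85401579e-04, -3.91689098e+01,  1.87935966e+01,  4.23187539e+00,
        1.34770971e-02, -7.48421144e-05]), 'tcp_pos': array([ 0.20637023, -0.58938177,  0.22157683]), 'ee_rot': array([[-9.43884604e-01, -3.30274553e-01, -7.58026760e-04],
       [-3.30275401e-01,  9.43882897e-01,  1.79908664e-03],
       [ 1.21295958e-04,  1.94848777e-03, -9.99998094e-01]]), 'wrist_force': array([-0.06978064, -0.01425408, -0.12255715]), 'moment': array([ 0.03441733,  0.05671007, -0.01700016]), 'gripper_width': 0.9975373043778236}
```

View pics/scene.png

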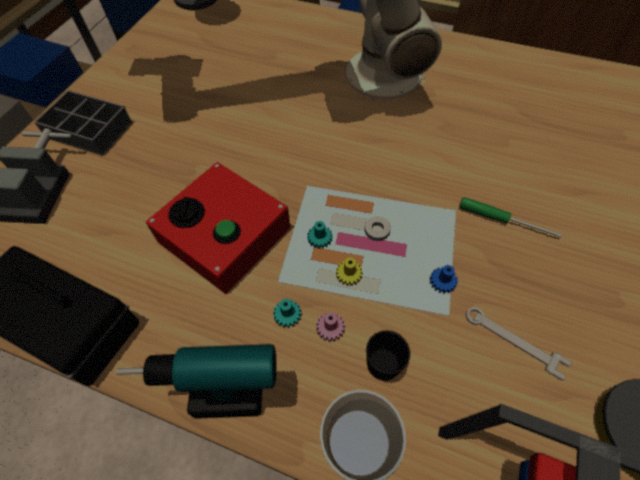

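View pics/top.png

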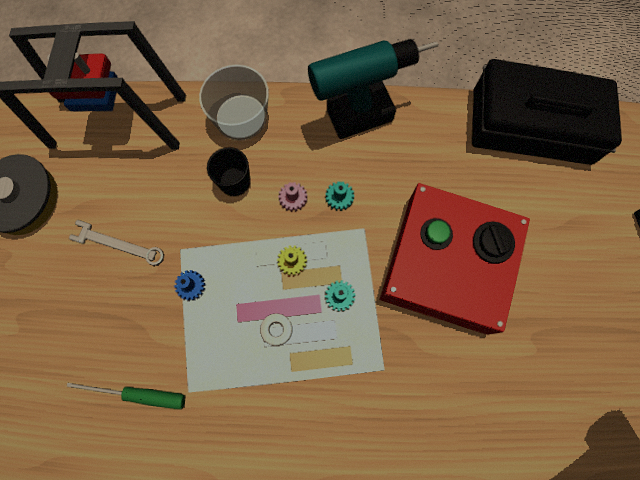

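Scene: red case with green latch at (227,231), yellow gear (349,270). Top: latch (438,231), dial (494,243), yellow gear (292,261), blue gear (190,286), teal gears at (340,296) and (340,195), pink at (293,197). Next I measure positions.

```bash
cat > m.py <<'E'
from h import *
def rng(hsv,lo,hi): return cv2.inRange(hsv,np.array(lo),np.array(hi))>0
for n in("scene","top"):
    d=np.load(f"pics/{n}.npz");P=d["P"];hsv=cv2.cvtColor(d["image"],cv2.COLOR_RGB2HSV);ok=d["z"]>0
    for name,lo,hi,zl,zh in(("yellow",(25,150,90),(33,255,255),.0,.055),("blue",(105,150,60),(125,255,255),.0,.055),("green",(50,130,60),(75,255,255),.07,.11),
      ("teal",(78,110,60),(95,255,255),.0,.055)):
        m=rng(hsv,lo,hi)&ok&(P[...,2]>zl)&(P[...,2]<zh)&(P[...,0]>.2)
        nl,L,st,ce=cv2.connectedComponentsWithStats(m.astype(np.uint8))
        for i in range(1,nl):
            if st[i,4]<60: continue
            q=P[L==i]; top=q[q[:,2]>(np.percentile(q[:,2],97)-.006)]
            print(n,name,ce[i].round(),st[i,4],"zmax",q[:,2].max().round(4),"topc",((top.max(0)+top.min(0))/2).round(4),top.mean(0).round(4),"mid",((q.max(0)+q.min(0))/2).round(4))
    red=(rng(hsv,(0,150,60),(8,255,255))|rng(hsv,(172,150,60),(180,255,255)))&ok&(abs(P[...,2]-.075)<.006)&(P[...,0]>.2)
    nl,L,st,ce=cv2.connectedComponentsWithStats(red.astype(np.uint8));i=1+st[1:,4].argmax()
    q=P[L==i];rc=cv2.minAreaRect((q[:,:2]*1000).astype(np.float32));print("lid",rc,q[:,2].mean())
    print(cv2.boxPoints(rc).round())
    ring=ok&(P[...,2]>.012)&(P[...,2]<.02)&(P[...,0]>.3)
E
python3 m.py
```

```text
scene yellow [349. 271.] 342 zmax 0.05 topc [0.6024 0.11   0.0473] [0.6032 0.11   0.0475] mid [0.6043 0.1104 0.0279]
scene blue [443. 279.] 370 zmax 0.052 topc [0.5557 0.279  0.048 ] [0.5565 0.2789 0.0477] mid [0.558  0.2788 0.0295]
scene green [225. 228.] 221 zmax 0.0954 topc [ 0.6394 -0.1176  0.0919] [ 0.6393 -0.1168  0.0918] mid [ 0.6394 -0.1176  0.0919]
scene teal [319. 235.] 308 zmax 0.0509 topc [0.5465 0.0294 0.0477] [0.5471 0.0287 0.0479] mid [0.5474 0.0286 0.0288]
scene teal [287. 313.] 423 zmax 0.0508 topc [0.7202 0.0334 0.0473] [0.7208 0.0334 0.0479] mid [0.721  0.0334 0.0268]
lid ((605.9274291992188, -154.83941650390625), (191.5104217529297, 191.17274475097656), 73.97241973876953) 0.07483409347042493
[[ 488. -220.]
 [ 671. -273.]
 [ 724.  -89.]
 [ 540.  -36.]]
top yellow [292. 260.] 450 zmax 0.0497 topc [0.599  0.1123 0.0466] [0.599  0.1119 0.0473] mid [0.5981 0.112  0.0259]
top blue [189. 285.] 477 zmax 0.0505 topc [0.5501 0.2821 0.0479] [0.5501 0.2816 0.0475] mid [0.5509 0.2807 0.0266]
top green [440. 229.] 233 zmax 0.0945 topc [ 0.6353 -0.1161  0.0909] [ 0.6381 -0.1178  0.0912] mid [ 0.6353 -0.1178  0.0852]
top teal [340. 195.] 444 zmax 0.0505 topc [0.7161 0.0353 0.0472] [0.716  0.0356 0.0473] mid [0.7144 0.0347 0.0255]
top teal [340. 295.] 544 zmax 0.0518 topc [0.5418 0.0304 0.048 ] [0.5421 0.031  0.0475] mid [0.5413 0.0305 0.0262]
lid ((602.5628662109375, -153.28326416015625), (190.76666259765625, 190.70034790039062), 73.41801452636719) 0.0742492101496162
[[ 484. -217.]
 [ 667. -272.]
 [ 721.  -89.]
 [ 538.  -35.]]
```

play_rows --commands '[[[0.03,0.033,0,0,0,-0.12,1],[0.06,0.066,0,0,0,-0.24,1],[0.09,0.099,0,0,0,-0.36,1],[0.12,0.132,0,0,0,-0.48,1],[0.15,0.165,0,0,0,-0.62,1]]]'

```text
time_s: 0.6
tcp_pos: [0.3569, -0.4237, 0.2222]
ee_rot: [[-0.959, 0.283, -0.0], [0.283, 0.959, 0.001], [0.001, 0.0, -1.0]]
wrist_force: [-0.2, -0.7, 0.7]
gripper_width: 0.631
```

play_rows --commands '[[[0.03,0.033,0,0,0,0,1],[0.06,0.066,0,0,0,0,1],[0.09,0.099,0,0,0,0,1],[0.12,0.132,0,0,0,0,1],[0.15,0.165,0,0,0,0,1]]]'

```text
time_s: 1.1
tcp_pos: [0.5069, -0.2586, 0.2223]
ee_rot: [[-0.961, 0.278, -0.001], [0.278, 0.961, 0.0], [0.001, 0.0, -1.0]]
wrist_force: [0.0, -1.7, 0.5]
gripper_width: 0.174
```

play_rows --commands '[[[0.03,0.033,-0.01,0,0,0,1],[0.06,0.066,-0.02,0,0,0,1],[0.09,0.099,-0.04,0,0,0,1],[0.12,0.132,-0.06,0,0,0,1],[0.13,0.142,-0.07,0,0,0,1]]]'

```text
time_s: 1.6
tcp_pos: [0.6373, -0.115, 0.1494]
ee_rot: [[-0.962, 0.275, -0.003], [0.275, 0.962, 0.001], [0.003, -0.0, -1.0]]
wrist_force: [0.3, -0.0, -0.5]
gripper_width: 0.004
```

play_rows --commands '[[[0,0,-0.02,0,0,0,1],[0,0,-0.04,0,0,0,1],[0,0,-0.05,0,0,0,1],[0,0,-0.055,0,0,0,1],[0,0,-0.058,0,0,0,1]]]'

```text
time_s: 2.1
tcp_pos: [0.6362, -0.1187, 0.0946]
ee_rot: [[-0.961, 0.278, 0.0], [0.278, 0.961, -0.0], [-0.0, -0.0, -1.0]]
wrist_force: [-0.5, 0.8, 0.8]
gripper_width: 0.004
```

play_rows --commands '[[[0,0,-0.003,0,0,0,1],[0,0,-0.006,0,0,0,1],[0,0,-0.008,0,0,0,1],[0,0,-0.01,0,0,0,1],[0,0,-0.01,0,0,0,1]]]'

```text
time_s: 2.6
tcp_pos: [0.6367, -0.1186, 0.0851]
ee_rot: [[-0.961, 0.278, 0.002], [0.278, 0.961, -0.0], [-0.002, -0.0, -1.0]]
wrist_force: [-1.3, -1.9, 4.8]
gripper_width: 0.004
```

```bash
cat > d.py <<'E'
from h import *
c=r.capture("scene");P=pts(c);np.savez("pics/scene2",P=P,image=c["image"],z=c["range_z"])
C=np.array([.604,-.154]);a=np.radians(-16.3);R=np.array([[np.cos(a),-np.sin(a)],[np.sin(a),np.cos(a)]])
q=(P[...,:2]-C)@R
m=(q[...,0]<-.09)&(q[...,0]>-.22)&(abs(q[...,1])<.09)&(P[...,2]>.035)&(P[...,2]<.055)
f=(q[...,0]<-.1)&(q[...,0]>-.22)&(abs(q[...,1])<.09)&(P[...,2]>.007)&(P[...,2]<.018)
for k,z in((m,"rim"),(f,"floor")):
    if k.any(): print(z,k.sum(),np.percentile(q[k],[2,50,98],axis=0).round(4),np.median(P[k],0).round(4))
cv2.imwrite("pics/scene2.png",c["image"][...,::-1])
E
python3 d.py
```

```text
rim 489 [[-0.1351 -0.0721]
 [-0.1265  0.0042]
 [-0.1125  0.0735]] [ 0.4821 -0.1145  0.0435]
floor 59 [[-0.1335 -0.0683]
 [-0.1242  0.0308]
 [-0.116   0.0746]] [ 0.4935 -0.0896  0.0161]
```

play_rows --commands '[[[0,0,0.02,0,0,0,1],[0,0,0.05,0,0,0,1],[0,0,0.08,0,0,0,0.4],[-0.005,0.03,0.1,0,0,0,0.4],[-0.015,0.07,0.1,0,0,0,0.4]]]'

```text
time_s: 3.15
tcp_pos: [0.6232, -0.0485, 0.1873]
ee_rot: [[-0.96, 0.28, 0.006], [0.28, 0.96, 0.001], [-0.006, 0.003, -1.0]]
wrist_force: [0.6, 0.5, -0.7]
gripper_width: 0.195
```

play_rows --commands '[[[-0.005,0.04,0,0,0,0,0.4],[-0.01,0.08,0,0,0,0,0.4],[-0.015,0.12,0,0,0,0,0.4],[-0.02,0.158,0,0,0,0,0.4],[-0.02,0.158,0,0,0,0,0.4]]]'

```text
time_s: 3.65
tcp_pos: [0.6004, 0.114, 0.1836]
ee_rot: [[-0.962, 0.273, -0.001], [0.273, 0.962, 0.001], [0.001, 0.001, -1.0]]
wrist_force: [0.4, -0.1, -0.0]
gripper_width: 0.58
```

```bash
python3 d.py
python3 - <<'E'
from h import *
s=r.sense();c=r.capture("wrist");P=pts(c,wristT(c,s));print(s["tcp_pos"],s["gripper_width"])
hsv=cv2.cvtColor(c["image"],cv2.COLOR_RGB2HSV)
m=(cv2.inRange(hsv,(25,120,60),(34,255,255))>0)&(c["range_z"]>0)&(P[...,2]<.06)
q=P[m];t=q[q[:,2]>.042];b=q[(q[:,2]<.02)&(q[:,2]>.006)]
for k in(t,b):
    if len(k):print(len(k),k.min(0).round(4),k.max(0).round(4),((k.min(0)+k.max(0))/2).round(4))
cv2.imwrite("pics/w1.png",np.vstack([cv2.resize(c["image"][...,::-1],(400,300)),cv2.resize(cv2.imread("pics/scene2.png")[100:400,100:500],(400,300))]))
E
```

```text
rim 560 [[-0.1919 -0.0737]
 [-0.1806 -0.0131]
 [-0.1132  0.0739]] [ 0.432  -0.1148  0.0429]
floor 1282 [[-0.1818 -0.071 ]
 [-0.1544 -0.006 ]
 [-0.1263  0.0734]] [ 0.4537 -0.1163  0.0119]
[0.60050232 0.11211535 0.18364055] 0.5863312781082264
68 [0.5992 0.1018 0.0435] [0.611  0.1228 0.0492] [0.6051 0.1123 0.0464]
222 [0.6045 0.0888 0.0064] [0.624  0.132  0.0158] [0.6142 0.1104 0.0111]
```

View pics/w1.png

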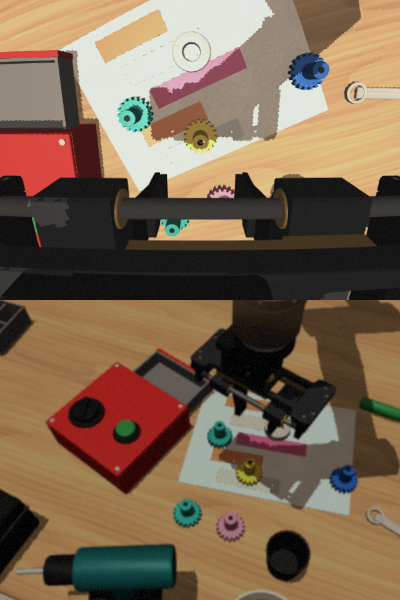

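Drawer is fully out (front wall at about −0.195 in case axes); the wrist view shows the yellow gear at about (200,137) of the upper half, half shaded. I'll re-measure it by height alone.

Run:
```python
from h import *
s=r.sense();c=r.capture("wrist");P=pts(c,wristT(c,s));print(s["tcp_pos"],s["gripper_width"])
ok=(c["range_z"]>0)&(np.hypot(P[...,0]-.602,P[...,1]-.112)<.035)
for lo,hi in((.042,.055),(.007,.02)):
    k=P[ok&(P[...,2]>lo)&(P[...,2]<hi)]
    if len(k):print(len(k),k.min(0).round(4),k.max(0).round(4),((k.min(0)+k.max(0))/2).round(4),k.mean(0).round(4))
```

```text
[0.60065876 0.11077428 0.18371819] 0.5904184545926077
543 [0.5898 0.1015 0.0421] [0.611  0.123  0.0499] [0.6004 0.1123 0.046 ] [0.5999 0.1125 0.0477]
1445 [0.5757 0.0875 0.0071] [0.6256 0.1371 0.0197] [0.6006 0.1123 0.0134] [0.5972 0.1134 0.0137]
```

play_rows --commands '[[[0,0.001,-0.04,0,0,0,0.4],[0,0.001,-0.08,0,0,0,0.4],[0,0.001,-0.11,0,0,0,0.4],[0,0.001,-0.13,0,0,0,0.4],[0,0.001,-0.145,0,0,0,0.4]]]'

```text
time_s: 4.3
tcp_pos: [0.6004, 0.1087, 0.0373]
ee_rot: [[-0.96, 0.28, -0.003], [0.28, 0.96, -0.001], [0.003, -0.002, -1.0]]
wrist_force: [0.7, -0.4, -0.1]
gripper_width: 0.599
```

play_rows --commands '[[[0,0,-0.008,0,0,0,0.4],[0,0,-0.014,0,0,0,0.4],[0,0,-0.018,0,0,0,0.4],[0,0,-0.018,0,0,0,0.4],[0,0,-0.018,0,0,0,0.4]]]'

```text
time_s: 4.8
tcp_pos: [0.6016, 0.1108, 0.0222]
ee_rot: [[-0.961, 0.278, 0.001], [0.278, 0.961, 0.0], [-0.001, 0.001, -1.0]]
wrist_force: [0.2, 1.3, -0.1]
gripper_width: 0.599
```

play_rows --commands '[[[0,0.001,-0.003,0,0,0,0.4],[0,0.001,-0.003,0,0,0,0.7],[0,0.001,-0.003,0,0,0,1],[0,0.001,-0.003,0,0,0,1],[0,0.001,-0.003,0,0,0,1]]]'

```text
time_s: 5.3
tcp_pos: [0.6012, 0.1118, 0.0186]
ee_rot: [[-0.961, 0.278, 0.0], [0.278, 0.961, 0.0], [-0.0, 0.0, -1.0]]
wrist_force: [-0.8, -0.2, -1.3]
gripper_width: 0.323
```

play_rows --commands '[[[0,0,0,0,0,0,1],[0,0,0,0,0,0,1],[0,0,0.01,0,0,0,1],[0,0,0.03,0,0,0,1],[0,0,0.05,0,0,0,1]]]'

```text
time_s: 5.8
tcp_pos: [0.601, 0.1116, 0.0693]
ee_rot: [[-0.961, 0.278, -0.001], [0.278, 0.961, -0.0], [0.001, -0.001, -1.0]]
wrist_force: [0.0, 0.2, -1.0]
gripper_width: 0.242
```

play_rows --commands '[[[0,0,0.03,0,0,0,1],[0,0,0.06,0,0,0,1],[-0.01,-0.02,0.09,0,0,0,1],[-0.03,-0.05,0.1,0,0,0,1],[-0.05,-0.085,0.1,0,0,0,1]]]'

```text
time_s: 6.3
tcp_pos: [0.552, 0.0267, 0.1716]
ee_rot: [[-0.961, 0.276, 0.006], [0.276, 0.961, 0.001], [-0.005, 0.003, -1.0]]
wrist_force: [-0.0, -0.8, -0.4]
gripper_width: 0.248
```

play_rows --commands '[[[-0.02,-0.035,0,0,0,0,1],[-0.04,-0.07,0,0,0,0,1],[-0.06,-0.1,0,0,0,0,1],[-0.077,-0.127,0,0,0,0,1],[-0.086,-0.14,0,0,0,0,1]]]'

```text
time_s: 6.8
tcp_pos: [0.4635, -0.1149, 0.1692]
ee_rot: [[-0.96, 0.28, 0.0], [0.28, 0.96, 0.0], [-0.0, 0.0, -1.0]]
wrist_force: [0.1, 0.0, -0.6]
gripper_width: 0.246
```

```bash
cat > w.py <<'E'
import sys
from h import *
s=r.sense();print(s["tcp_pos"],s["gripper_width"],s["wrist_force"])
w=r.capture("wrist");t=r.capture("top")
C=np.array([.604,-.154]);a=np.radians(-16.3);R=np.array([[np.cos(a),-np.sin(a)],[np.sin(a),np.cos(a)]])
for c,T in((w,wristT(w,s)),(t,None)):
    P=pts(c,T);ok=c["range_z"]>0;hsv=cv2.cvtColor(c["image"],cv2.COLOR_RGB2HSV)
    q=(P[...,:2]-C)@R;reg=ok&(q[...,0]<-.1)&(q[...,0]>-.21)&(abs(q[...,1])<.085)
    for n,lo,hi in(("rim",.038,.05),("floor",.007,.017)):
        k=reg&(P[...,2]>lo)&(P[...,2]<hi)
        if k.sum()>20: print(n,k.sum(),np.percentile(q[k],[1,99],axis=0).round(4).tolist(),np.median(P[k][:,2]).round(4))
    y=ok&(cv2.inRange(hsv,(24,110,30),(35,255,255))>0)&(np.hypot(P[...,0]-s["tcp_pos"][0],P[...,1]-s["tcp_pos"][1])<.04)
    if y.sum()>20: k=P[y];print("yel",y.sum(),k.min(0).round(4),k.max(0).round(4),"case-frame",((q[y].min(0)+q[y].max(0))/2).round(4))
cv2.imwrite(sys.argv[1],np.vstack([cv2.resize(w["image"][...,::-1],(400,300)),cv2.resize(t["image"][130:430,250:650,::-1],(400,300))]))
E
python3 w.py pics/w2.png
```

```text
[ 0.4635164  -0.11490605  0.16923362] 0.24628902230637703 [ 0.13093434  0.04692915 -0.59888916]
rim 4527 [[-0.1952, -0.073], [-0.1036, 0.0748]] 0.044
floor 11713 [[-0.1951, -0.069], [-0.1019, 0.0712]] 0.0119
```

View pics/w2.png

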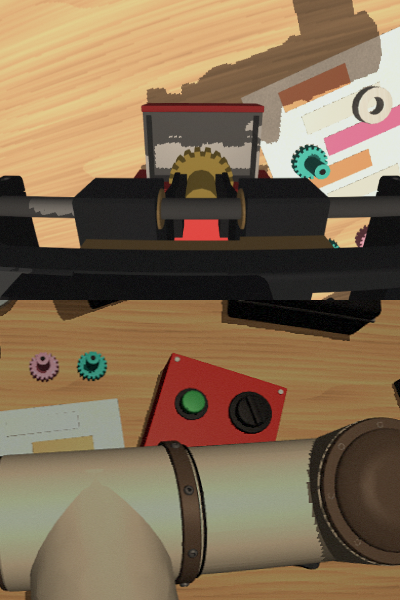

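The wrist view shows the gear upright in the grip, over the drawer (cols 145–265); its centre is within 2 mm of the tray centre. I'll lower it now.

play_rows --commands '[[[0,0.001,-0.03,0,0,0,1],[0,0.001,-0.06,0,0,0,1],[0,0.001,-0.09,0,0,0,1],[0,0.001,-0.11,0,0,0,1],[0,0.001,-0.12,0,0,0,1]]]'

```text
time_s: 7.4
tcp_pos: [0.4651, -0.1116, 0.0469]
ee_rot: [[-0.961, 0.277, -0.003], [0.277, 0.961, -0.0], [0.002, -0.001, -1.0]]
wrist_force: [0.6, -0.3, -1.0]
gripper_width: 0.248
```

play_rows --commands '[[[0,0,-0.004,0,0,0,1],[0,0,-0.008,0,0,0,1],[0,0,-0.012,0,0,0,1],[0,0,-0.014,0,0,0,1],[0,0,-0.014,0,0,0,1]]]'

```text
time_s: 7.9
tcp_pos: [0.4653, -0.1123, 0.0348]
ee_rot: [[-0.961, 0.278, 0.001], [0.278, 0.961, 0.0], [-0.001, 0.0, -1.0]]
wrist_force: [0.1, 0.1, 0.0]
gripper_width: 0.245
```

play_rows --commands '[[[0,0,-0.001,0,0,0,1],[0,0,-0.002,0,0,0,1],[0,0,-0.003,0,0,0,1],[0,0,-0.004,0,0,0,1],[0,0,-0.004,0,0,0,1]]]'

```text
time_s: 8.4
tcp_pos: [0.4653, -0.1123, 0.0306]
ee_rot: [[-0.961, 0.278, 0.0], [0.278, 0.961, -0.0], [-0.0, 0.0, -1.0]]
wrist_force: [0.8, -0.9, 0.5]
gripper_width: 0.241
```

play_rows --commands '[[[0,0,-0.001,0,0,0,1],[0,0,-0.001,0,0,0,1],[0,0,-0.001,0,0,0,1]]]'

```text
time_s: 8.7
tcp_pos: [0.4657, -0.1124, 0.0305]
ee_rot: [[-0.961, 0.277, 0.001], [0.277, 0.961, -0.0], [-0.001, -0.0, -1.0]]
wrist_force: [-1.7, -0.6, 6.5]
gripper_width: 0.248
```

Contact with the floor (6.5 N). I'll release partway, wait, and rise.

play_rows --commands '[[[0,0,0.001,0,0,0,0.6],[0,0,0.001,0,0,0,0.5],[0,0,0.001,0,0,0,0.5],[0,0,0.001,0,0,0,0.5],[0,0,0.001,0,0,0,0.5]]]'

```text
time_s: 9.2
tcp_pos: [0.4651, -0.1123, 0.0304]
ee_rot: [[-0.961, 0.278, -0.0], [0.278, 0.961, -0.0], [0.0, -0.0, -1.0]]
wrist_force: [0.4, 1.2, 0.1]
gripper_width: 0.491
```

play_rows --commands '[[[0,0,0.01,0,0,0,0.5],[0,0,0.03,0,0,0,0.5],[0,0,0.06,0,0,0,0.5],[0,0,0.1,0,0,0,0.5],[0,0,0.15,0,0,0,0.5]]]'

```text
time_s: 9.7
tcp_pos: [0.4638, -0.1123, 0.1815]
ee_rot: [[-0.961, 0.278, -0.003], [0.278, 0.961, -0.0], [0.003, -0.001, -1.0]]
wrist_force: [1.6, -0.1, -0.4]
gripper_width: 0.5
```

play_rows --commands '[[[0.02,0,0.03,0,0,0,0.5],[0.05,0,0.05,0,0,0,0.5],[0.08,0,0.05,0,0,0,0.5],[0.08,0,0.05,0,0,0,0.5],[0.08,0,0.05,0,0,0,0.5]]]'

```text
time_s: 10.2
tcp_pos: [0.5448, -0.1122, 0.2303]
ee_rot: [[-0.961, 0.278, -0.001], [0.278, 0.961, 0.0], [0.001, -0.0, -1.0]]
wrist_force: [-0.4, 0.1, -0.2]
gripper_width: 0.497
```

```bash
sed -i 's/np.hypot(P\[...,0\]-s\["tcp_pos"\]\[0\],P\[...,1\]-s\["tcp_pos"\]\[1\])/np.hypot(P[...,0]-.465,P[...,1]+.112)/' w.py; python3 w.py pics/w3.png; python3 d.py
```

```text
[ 0.54475754 -0.11222964  0.23030099] 0.4971220035111617 [-0.39470059  0.14874739 -0.16961548]
rim 3573 [[-0.1949, -0.0726], [-0.1033, 0.075]] 0.044
floor 10508 [[-0.1832, -0.0686], [-0.1006, 0.0706]] 0.0119
yel 988 [ 0.44   -0.1364  0.0101] [ 0.4727 -0.0877  0.0618] case-frame [-0.1523  0.0012]
rim 180 [[-0.1774, -0.0735], [-0.1014, -0.0685]] 0.0428
floor 404 [[-0.1548, -0.0706], [-0.1001, -0.0395]] 0.0114
rim 723 [[-0.1923 -0.0734]
 [-0.1809  0.0069]
 [-0.1143  0.0742]] [ 0.4375 -0.1038  0.043 ]
floor 874 [[-0.1825 -0.0711]
 [-0.1562  0.0083]
 [-0.1256  0.0737]] [ 0.4524 -0.0994  0.0122]
```

View pics/w3.png

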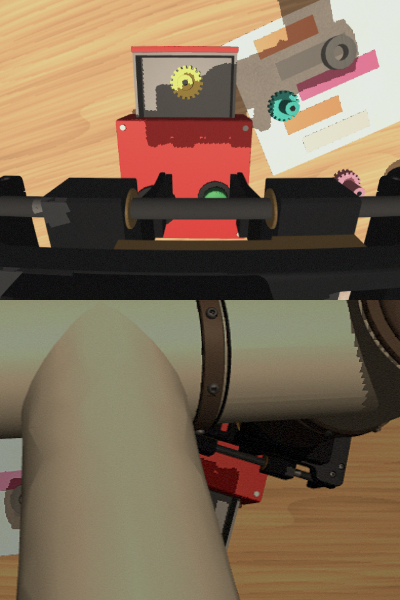

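The gear stands upright at (186,82), centred in the open tray. Its hub top is at about 60 mm, which matches 12 + 48 mm. The arm is clear, so I'll hand in.

```bash
python3 -c "
from station import r
print(r.finish_job())"
```

```text
the job is handed in; nothing more can be done
None
```

I pressed the latch with the shut fingers and the drawer sprang out about 100 mm. I then gripped the yellow gear by its hub, lowered it into the drawer until it touched the floor (6.5 N on the wrist), released it and moved the arm clear. The job was handed in just after 10.2 s on the robot's clock, well under the 56 s limit.

- **Gear:** the last wrist view showed it standing hub up near the middle of the tray. Its highest measured point was at 62 mm, against 60 mm expected. The last measured gear centre was 7 mm off in x, but part of the gear was missing from that colour mask. By the arm's position at release it was within a few millimetres of the centre.
- **Drawer:** the outer face of its front wall was 195 mm in front of the case's centre, which is fully open.
- **Blue gear:** I never went near it, but I did not re-measure it at the end.
- **Checks:** none failed. The top camera's view of the gear was blocked by the arm, so the final check of the gear rests on the wrist camera.

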